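# Close the parts jar and put it in the outgoing tray

## Robot

A 6-joint arm with a two-finger parallel gripper is mounted at the origin on the work surface. World frame = base frame: x ahead of the robot, y to its left, z up, the work surface at z = 0. Lengths are in m, angles in rad, forces in N, time in s.
With the tool pointing down it reaches from about 0.225 to 0.875 m from the base axis. Payload 3.4 kg.
Tool frame: the origin (TCP) lies between the finger pads; the fingertips stand 8 mm ahead of it and the grasp point (between the pads) lies 11 mm behind it; z points along the fingers, y is the line along which they close (so a half turn about z gives the same grasp; the last joint's range is limited). The gripper opens to 85 mm and grips with 20 to 120 N. Pads are 22 mm wide; open, the fingers measure 114 mm over their backs; the gripper's body (76 mm by 85 mm) begins 54 mm behind the grasp point. The pads swing forward as they close: fully open they stand 13 mm farther back than shut.
Start: joints at [-1.433, 0.276, 1.505, -0, 1.361, -0.121], TCP at [0.147, -0.556, 0.239] pointing down, gripper open.
Joint ranges: [-2.89, 2.89], [-0.75, 2.08], [0.22, 2.7], [-1.18, 4.32], [0.11, 2.71], [-2.7, 2.7]. Speed limits (rad/s): [2.57, 2.57, 3.14, 3.14, 3.14, 3.14].

## Interface

Orientations are given as a unit quaternion [w, x, y, z].
In Python, from rig import manip gives the robot as it stands.
- The arm moves only by the tool move_arm, never from a script. Its argument "deltas" is a list that holds one entry, the list of rows, each a list of 5 numbers: the shift along the tool's x, y, z normalised to -1 to 1, where 1 is 80 cm, then the turn about the tool's z normalised to -1 to 1, where 1 is 120 degrees, then the closure, from -1 (fully open) to 1 (shut). In form: [[[tx, ty, tz, twist, grip], ...]]. A call has 1 to 12 rows; each row is the pose to reach, as a shift and turn from the pose commanded when the call began, along the tool's axes at that moment; what a row does not reach only later rows make up. A row lasts 1/10 s, in which the tool goes at most 50 mm and 8.59 degrees, less where a joint would pass 70% of its speed; a pose out of reach is approached as far as the arm can. A call with a number of a shift or a turn outside -1 to 1 is refused whole. A call with a gripper value outside its range is refused whole. The fingers move at their own pace and stop on an object; "squeeze" is the grip in N (left out, the last holds). Time passes only in rows, so rows that repeat a pose let the fingers close. It gives the time, the measured TCP pose, the force, the opening and the grip force at its end, in the units of the state.
- manip.get_state(): the state, without advancing time (a new reading comes with each control period).
- manip.get_image(name): name is "side" or "top" or "wrist"; returns the picture (480x640x3 uint8, red, green, blue); there is no depth.
- manip.camera_params(name): a dict with "fx", "fy", "cx", "cy" (pixels), "R" (3x3) and "t" (3): a world point X has camera coordinates R X + t; the wrist camera has in their place "tool_from_camera" (4x4, takes a point from camera to tool coordinates, whose origin is the TCP and whose axes are the flange's). Camera axes: x right, y down, z forward; pixel columns grow to the right and rows downward; lengths in m; the calibration is good to about 2 mm. The wrist camera is an equidistant fisheye: a pixel r from the principal point sees the ray r / f radians off the axis. A picture is of the moment at which its call begins: read the wrist's pose just before it. camera_params takes no time and is no camera call.
- manip.sign_off(): hands the job in; it is judged then, once.
The state is a dict: "clock": time; "qpos": joint angles; "qd": joint speeds; "effort": joint torques, N m; "position": TCP position; "ee_rot": TCP orientation; "contact_force": force on the tool from outside, world axes, zero at the start; "moment": the same for the moment, N m; "width": finger opening in m; "gripper_force": force on a finger pad.
Only numpy, scipy, OpenCV 4.12 (cv2) and the standard library are available. Lean on these libraries where they do the work, as an engineer would, in place of code of your own. Each camera call takes 0.05 s, during which the arm holds its last target. There are 200 camera calls.

## Task

The orange lid is lying loose on top of the threads of the parts jar in the aluminium nest: turn it back (anticlockwise) until the thread drops into place, then screw it forward (clockwise) down to its stop while the jar stands in the nest. Then lift the closed jar by the lid's grip bar and set it down gently, upright, in the free half of the cardboard tray beside the jar with the blue lid, and leave everything else where it is.

Things in the scene. Friction and masses are not known exactly. Their poses are not given: they have to be found in the camera images.
- lid_grip (a point): Middle of the grip bar of the loose orange screw lid (round, 98 mm across, 62 mm high, 0.1 kg). The bar runs across the lid's flat top: 84 mm long, 18 wide, 32 tall; this point is 16 mm above the flat top, 16 below the bar's top, 46 above the lid's lower edge. x along the bar to its arrow end, z up. Height above jar_mid: 131 mm at the start, 118.5 just dropped into the thread, 113 screwed home.
- lid_arrow (a point): Point on the bar's axis 40 mm from lid_grip towards its white-arrow end, same height and axes. Arrow angle, anticlockwise from jar +x seen from above: 8 to 51 deg at the start (lid loose on top of the threads); turned back beyond 72 deg (75 to 90 is best) all lugs fall 12.5 mm, by the lid's own weight if held loosely; a rib ends this at 98 deg; then clockwise, sinking 6 mm, to a stop at 0 deg: home.
- jar_mid (a point): Centre of the square body (half its 100 mm height, 50 mm above its underside) of a milky-clear jar of steel bolts, loose, 0.4 to 0.7 kg. Body 104 x 104 mm, rim 143 mm high; z up, x and y square with its sides, at the start parallel to the nest's (about 2 degrees of turning play). Screwed home, the lid carries the jar; not before.
- jar_rim (a point): Centre of the jar's mouth, at rim height, 143 mm above its underside, axes as jar_mid. Neck 75 mm across with three thread segments, 88 mm across, a vertical stop rib after each and open entries between. Three lugs inside the lid's lower edge (under the arrow and 120 deg either side) lie on the segments at the start; turned clockwise there they only run against the ribs. At home the last 3 deg pinch tight (0.5 N m is plenty).
- nest: Aluminium capping nest screwed to the bench that keeps the jar from turning: floor plate 8 mm thick, 160 x 134 mm, walls to 30 mm above the bench round a 108 mm square, open above (2 mm of play round the jar). Origin at the bench under its centre, z up.
- tray: Outgoing cardboard tray, fixed: outside 272 mm (x) by 146 mm (y), 45 mm high, walls and floor 5 mm. Origin at the bench under its centre, z up. The blue-lidded jar stands in its +x half; the free half is at -x, its middle 66 mm from the origin along -x. No divider.
- full_jar: Closed jar of brass bolts with a blue lid, 104 mm square, 179 mm high over its lid's bar (the orange-lidded jar is as high when closed), standing loose in the tray's +x half, sides along the tray's. Origin at the centre of its underside. Not to be moved.
- spare_lid: Bystander: grey lid lying bar up on the bench, 98 mm across, 62 mm high. Origin under its centre.
- tape_roll: Bystander: roll of tape lying flat, 100 mm across, 48 mm high. Origin under its centre.
- pipe_flange: Bystander: dark steel pipe flange, 100 mm across, 40 mm high. Origin under its centre.
- coupling: Bystander: black pipe coupling standing on end between nest and tray, 54 mm across, 60 mm high. Origin under its centre.
- wrench: Bystander: open-end wrench lying flat, 180 mm long along its x. Origin under its middle.
Mind the look-alikes: they are no part of the job. What is meant by the nest is not pink, and is the larger of those in its own colour.

How it is judged:
On the way, in this order (a step that is already met when the one before it is completed fails the run):
1. the lid has been turned back and its thread has dropped into place, the jar in its nest (z of lid_grip in the frame of jar_mid below 0.1215 m and y of lid_arrow in the frame of jar_mid above 0.033 m and horizontal distance between lid_grip and jar_mid below 0.006 m and angle between the z axis of lid_grip and the z axis of jar_mid, either way round below 0.06 rad and horizontal distance between jar_mid and nest below 0.008 m and z of jar_mid in the frame of nest below 0.062 m), for 0.1 s.
2. the lid has been screwed clockwise down to its stop, the jar still in its nest (z of lid_grip in the frame of jar_mid below 0.1146 m and y of lid_arrow in the frame of jar_mid below 0.0105 m and x of lid_arrow in the frame of jar_mid above 0.03 m and horizontal distance between lid_grip and jar_mid below 0.006 m and horizontal distance between jar_mid and nest below 0.008 m and z of jar_mid in the frame of nest below 0.062 m), for 0.1 s.
At the end, for the whole second after the job is handed in: Lid home (within 1.6 mm in height and about 15 degrees of its stop), jar upright (3 degrees) and at rest on the floor of the tray's free half: centre within 22 mm of the tray's long middle line, 30 to 85 mm along -x (z of lid_grip in the frame of jar_mid below 0.1146 m and y of lid_arrow in the frame of jar_mid below 0.0105 m and x of lid_arrow in the frame of jar_mid above 0.03 m and z of jar_mid in the frame of tray between 0.052 and 0.058 m and y of jar_mid in the frame of tray between -0.022 and 0.022 m and x of jar_mid in the frame of tray between -0.085 and -0.03 m and angle between jar_mid's own z axis and vertical below 0.05 rad and linear speed of each of jar, lid below 0.02 m/s); the robot touches nothing.
It fails at once if the jar is tipped more than 20 degrees (angle between jar_mid's own z axis and vertical above 0.35 rad).
It fails at once if the jar is dropped into the tray instead of set down (it comes down on the tray's floor faster than 0.4 m/s) (linear speed of jar above 0.4 m/s and z of jar_mid in the frame of tray below 0.08 m and horizontal distance between jar_mid and tray below 0.16 m).
It fails at once if the blue-lidded jar is pushed more than 20 mm (distance of full_jar from where it was at the start of the episode above 0.02 m).
It fails at once if another thing on the bench is moved more than 30 mm (distance of any of spare_lid, tape_roll, pipe_flange, coupling, wrench from where it was at the start of the episode above 0.03 m).
It also fails if it takes over 58 s, if anything falls off the work surface, if the arm or the gripper's body presses on something with over 40 N, if the wrist force passes 120 N, or if a joint passes its speed limit or range.

## Working session

There is one attempt and no reset: what is moved stays moved. The work goes in short steps, Python scripts to look and compute and a tool call to move; the robot and the scene stay as the last step left them, time stands still between calls to the robot, and variables do not carry over. Pictures are saved under pics/ and viewed, at most 10 in all, crops included, and the job is handed in when it is done.

Besides the shell and the picture viewer there is one more tool, called after "Emit:" as a command line: name --argument value ..., lists and objects as JSON in quotes. move_arm: Moves the arm, as the interface text tells. Scaled input: -1 to 1 covers 80 cm each way for a shift and 120 degrees each way for a turn. Its arguments: {"type":"object","properties":{"deltas":{"type":"array","items":{"type":"array","items":{"type":"array","items":{"type":"number","minimum":-1,"maximum":1}}}},"squeeze":{"type":"number"}},"required":["deltas"]}

```bash
mkdir -p pics; cat > h.py <<'E'
import numpy as np, cv2
from rig import manip
def cam(n):
    im=manip.get_image(n); return im
def save(im,f,s=1,crop=None):
    if crop: x0,y0,x1,y1=crop; im=im[y0:y1,x0:x1]
    if s!=1: im=cv2.resize(im,None,fx=s,fy=s,interpolation=cv2.INTER_CUBIC)
    cv2.imwrite('pics/'+f,im[:,:,::-1])
def ray(n,u,v,z):
    p=manip.camera_params(n); R=np.array(p['R']);t=np.array(p['t'])
    d=R.T@np.array([(u-p['cx'])/p['fx'],(v-p['cy'])/p['fy'],1]); c=-R.T@t
    return c+d*(z-c[2])/d[2]
def proj(n,X):
    p=manip.camera_params(n); c=np.array(p['R'])@np.array(X)+np.array(p['t'])
    return np.array([p['fx']*c[0]/c[2]+p['cx'],p['fy']*c[1]/c[2]+p['cy']])
def tri(u1,u2):
    A=[];b=[]
    for n,(u,v) in (('top',u1),('side',u2)):
        p=manip.camera_params(n); R=np.array(p['R']);t=np.array(p['t'])
        for k,val,f,c in((0,u,p['fx'],p['cx']),(1,v,p['fy'],p['cy'])):
            r=R[k]*f-(val-c)*R[2]; A.append(r); b.append((val-c)*t[2]-f*t[k])
    return np.linalg.lstsq(np.array(A),np.array(b),rcond=None)[0]
E
python3 - <<'E'
from h import *
a=cam('top');save(a,'top0.png');b=cam('side');save(b,'side0.png')
np.save('top0.npy',a);np.save('side0.npy',b)
for n in('top','side'):
    p=manip.camera_params(n);print(n,p['fx'],-np.array(p['R']).T@np.array(p['t']));print(np.round(p['R'],3))
print(manip.camera_params('wrist'));print(manip.get_state())
E
```

```text
top 447.04843775038063 [0.41838623 0.02063784 1.11136957]
[[ 0.027 -0.999  0.03 ]
 [-0.993 -0.03  -0.112]
 [ 0.113 -0.027 -0.993]]
side 447.8829651357117 [ 0.49842741 -0.73004821  0.95563331]
[[ 0.999 -0.049  0.015]
 [-0.027 -0.739 -0.673]
 [ 0.044  0.672 -0.739]]
{'fx': 371.64829954431775, 'fy': 371.64829954431775, 'cx': 315.62210331262946, 'cy': 235.38549632837356, 'tool_from_camera': array([[-2.30197533e-04, -9.54352135e-01, -2.98683694e-01,
         7.58590944e-02],
       [ 9.99999567e-01, -4.89076141e-04,  7.91986409e-04,
        -5.53618153e-04],
       [-9.01912989e-04, -2.98683382e-01,  9.54351834e-01,
        -1.36494432e-01],
       [ 0.00000000e+00,  0.00000000e+00,  0.00000000e+00,
         1.00000000e+00]])}
{'clock': 0.1, 'qpos': array([-1.43298851e+00,  2.76481048e-01,  1.50601152e+00,  3.52811551e-05,
        1.36070899e+00, -1.21000525e-01]), 'qd': array([ 0.0011196 , -0.00078969, -0.0019095 ,  0.00181521,  0.00075775,
        0.00029929]), 'effort': array([ 1.22693469e-03, -4.17702591e+01, -2.46404707e+01, -1.15621915e-04,
        5.83918692e-03,  7.54261464e-06]), 'position': array([ 0.14710096, -0.55538282,  0.23855314]), 'ee_rot': array([-8.04568054e-04,  9.91639113e-01,  1.29039616e-01,  1.04888877e-05]), 'contact_force': array([-0.76810546, -0.69152211, -0.80785289]), 'moment': array([-0.01182944, -0.0391655 ,  0.04863009]), 'gripper_force': 0.0, 'width': 0.08549937096418274}
```

View pics/top0.png

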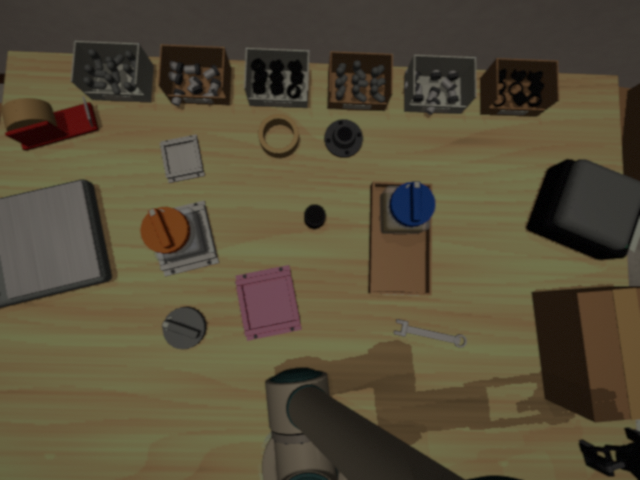

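View pics/side0.png

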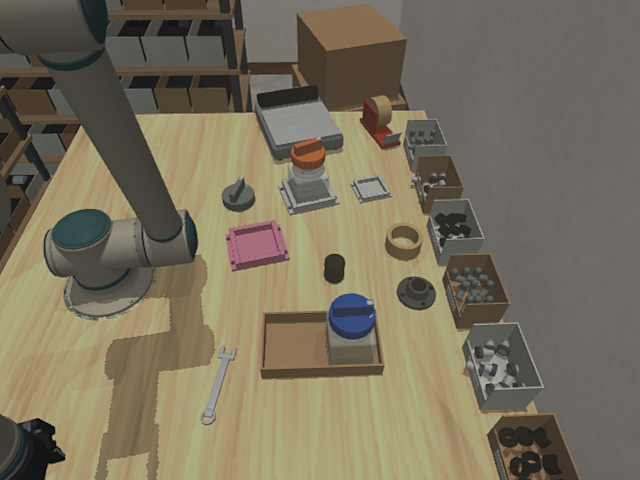

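Three frames could be the nest: aluminium with the jar at top (185,240), a small aluminium one at (183,158) and a pink one at (268,302). The one at (185,240) fits, because it is not pink and is the larger of the two aluminium frames. I'll confirm it in an enlarged crop, along with the tray.

```bash
python3 - <<'E'
from h import *
a=np.load('top0.npy');b=np.load('side0.npy')
f=lambda im,x,y,w,h:cv2.resize(im[y:y+h,x:x+w],(400,300),interpolation=cv2.INTER_CUBIC)
m=np.vstack([np.hstack([f(a,130,190,120,90),f(b,260,125,120,90)]),np.hstack([f(a,340,170,173,130),f(b,240,280,160,120)])])
m=np.clip(m.astype(float)*1.4,0,255).astype('uint8')
save(m,'m0.png')
E
```

```text
(no output)
```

View pics/m0.png

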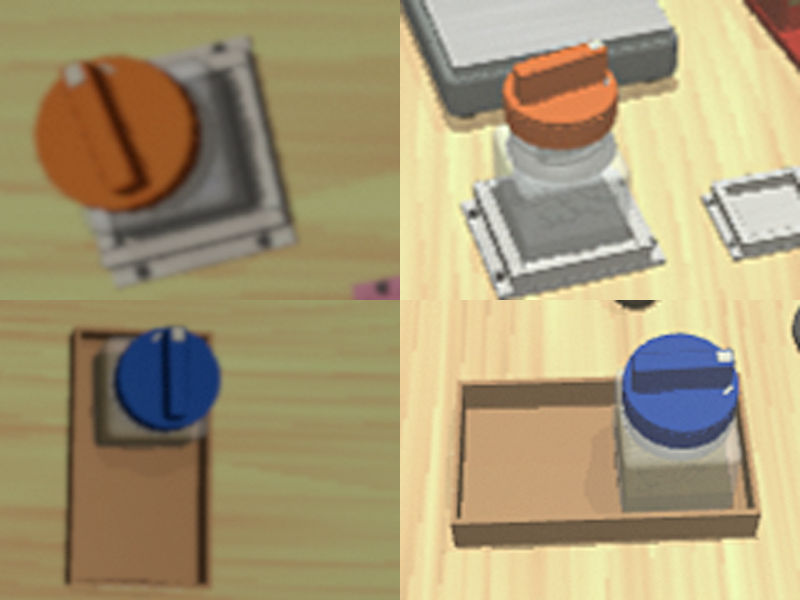

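```bash
python3 - <<'E'
from h import *
T=lambda u,v:(130+u/3.333,190+v/3.333)
S=lambda u,v:(260+(u-400)/3.333,125+v/3.333)
T2=lambda u,v:(340+u/2.312,170+(v-300)/2.312)
S2=lambda u,v:(240+(u-400)/2.5,280+(v-300)/2.5)
print('bar arrow',ray('top',*T(80,68),.205),'other',ray('top',*T(130,190),.205))
print('side arrow',ray('side',*S(596,46),.205),'other',ray('side',*S(517,76),.205))
print('lid circle top@.189',ray('top',*T(118,133),.175),)
for c in [(250,37),(297,240),(115,287)]: print('nest top',ray('top',*T(*c),.008))
for c in [(462,207),(498,295),(663,262)]: print('nest side',ray('side',*S(*c),.008))
for c in [(75,330),(67,583),(207,583),(210,333)]: print('tray top',ray('top',*T2(*c),.045))
for c in [(460,382),(453,525),(758,516)]: print('tray side',ray('side',*S2(*c),.045))
print('blue',ray('top',*T2(178,333),.187),ray('top',*T2(175,416),.187))
for n,c in dict(spare=(184,327),small=(183,158),coup=(315,216)).items(): print(n,ray('top',*c,.03))
E
```

```text
bar arrow [0.56284226 0.3290288  0.205     ] other [0.48921554 0.2941024  0.205     ]
side arrow [0.56077295 0.32876926 0.205     ] other [0.49314787 0.28859674 0.205     ]
lid circle top@.189 [0.52715914 0.31288843 0.175     ]
nest top [0.62164301 0.27215812 0.008     ]
nest top [0.47133096 0.22954036 0.008     ]
nest top [0.43329174 0.35986259 0.008     ]
nest side [0.43663438 0.35093855 0.008     ]
nest side [0.47036473 0.23042635 0.008     ]
nest side [0.62249755 0.26845351 0.008     ]
tray top [ 0.67295727 -0.1397453   0.045     ]
tray top [ 0.40748988 -0.13490844  0.045     ]
tray top [ 0.41131491 -0.27987751  0.045     ]
tray top [ 0.67457787 -0.28351247  0.045     ]
tray side [ 0.40957485 -0.14068305  0.045     ]
tray side [ 0.40837619 -0.28565111  0.045     ]
tray side [ 0.67363454 -0.28845793  0.045     ]
blue [ 0.63946256 -0.21338838  0.187     ] [ 0.56231909 -0.21076034  0.187     ]
spare [0.31479843 0.29981284 0.03      ]
small [0.72339406 0.32678981 0.03      ]
coup [ 0.58932926 -0.00197907  0.03      ]
```

The crop shows the nest with the jar in the larger aluminium frame, arrow end of the bar at crop (80,68) and the tray's free half towards the robot. Both cameras agree to about 4 mm: lid (0.526,0.311), nest yaw 15°, bar yaw about 27° and tray centre (0.541,-0.211). I'll move above the lid.

Emit:
move_arm --deltas '[[[0.737, -0.9275, -0.15, -0.106, -1], [0.737, -0.9275, -0.15, -0.106, -1], [0.737, -0.9275, -0.15, -0.106, -1], [0.737, -0.9275, -0.15, -0.106, -1], [0.737, -0.9275, -0.15, -0.106, -1], [0.737, -0.9275, -0.15, -0.106, -1], [0.737, -0.9275, -0.15, -0.106, -1], [0.737, -0.9275, -0.15, -0.106, -1], [0.737, -0.9275, -0.15, -0.106, -1], [0.737, -0.9275, -0.15, -0.106, -1], [0.737, -0.9275, -0.15, -0.106, -1], [0.737, -0.9275, -0.15, -0.106, -1]]]'

```text
clock: 1.3
position: [0.3859, -0.0085, 0.3149]
ee_rot: [0.0, 0.971, 0.238, 0.0]
contact_force: [0.9, -1.7, 0.6]
width: 0.0854
gripper_force: 0.0
```

```bash
cat >> h.py <<'E'
from scipy.spatial.transform import Rotation as Ro
def tool():
    s=manip.get_state();q=s['ee_rot'];return np.array(s['position']),Ro.from_quat([q[1],q[2],q[3],q[0]]).as_matrix(),s
def plan(X,yawdeg):
    "row numbers to bring the tool to X with tool x at yaw"
    p,R,s=tool();d=R.T@(np.array(X)-p)/.8
    yaw=np.degrees(np.arctan2(R[1,0],R[0,0]))
    print('clock',s['clock'],'pos',p.round(4),'yaw',yaw.round(2),'q6',s['qpos'][5],'-> row',d.round(4),((yaw-yawdeg)/120).round(4))
def wray(u,v,z,pr=None):
    p=manip.camera_params('wrist');P,R=pr if pr else tool()[:2]
    T=np.array(p['tool_from_camera']);x=np.array([u-p['cx'],v-p['cy']])/p['fx'];r=np.hypot(*x)
    d=np.r_[x/r*np.sin(r),np.cos(r)] if r>0 else np.array([0,0,1.])
    d=R@T[:3,:3]@d;c=R@T[:3,3]+P
    return c+d*(z-c[2])/d[2]
E
python3 -c "
from h import *
plan((.527,.312,.36),27)"
```

```text
clock 1.3 pos [ 0.3859 -0.0085  0.3149] yaw 27.55 q6 0.8874302987686111 -> row [ 0.3417 -0.2736 -0.0565] 0.0046
```

Emit:
move_arm --deltas '[[[0.342, -0.274, -0.056, 0, -1], [0.342, -0.274, -0.056, 0, -1], [0.342, -0.274, -0.056, 0, -1], [0.342, -0.274, -0.056, 0, -1], [0.342, -0.274, -0.056, 0, -1], [0.342, -0.274, -0.056, 0, -1], [0.342, -0.274, -0.056, 0, -1], [0.342, -0.274, -0.056, 0, -1], [0.342, -0.274, -0.056, 0, -1], [0.342, -0.274, -0.056, 0, -1], [0.342, -0.274, -0.056, 0, -1]]]'

```text
clock: 2.4
position: [0.5265, 0.3088, 0.3596]
ee_rot: [0.0, 0.971, 0.237, -0.0]
contact_force: [-0.2, -0.3, -0.1]
width: 0.0853
gripper_force: 0.0
```

```bash
python3 - <<'E'
from h import *
p,R,s=tool();a=cam('wrist');np.save('w1.npy',a);np.savez('w1p.npz',p=p,R=R);save(np.clip(a*1.3,0,255).astype('uint8'),'w1.png')
plan((.527,.312,.36),27)
E
```

```text
clock 2.45 pos [0.5266 0.3088 0.3599] yaw 27.46 q6 1.508244034389303 -> row [ 0.0023 -0.0033 -0.0002] 0.0038
```

View pics/w1.png

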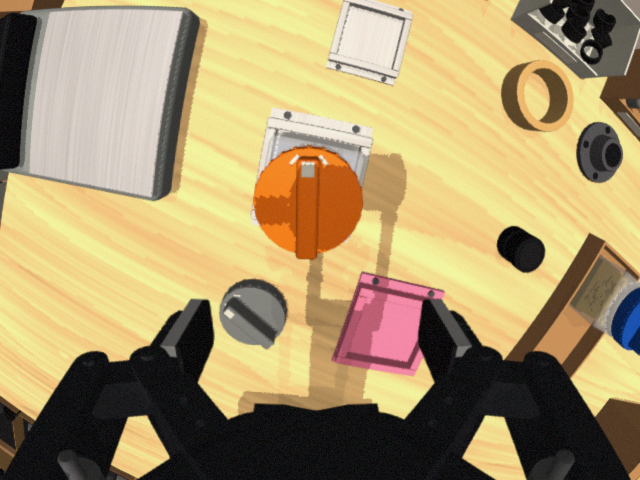

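```bash
python3 - <<'E'
from h import *
z=np.load('w1p.npz');pr=(z['p'],z['R'])
a=wray(309.5,161,.205,pr);b=wray(306.5,258,.205,pr)
print(a,b,(a+b)/2,np.hypot(*(a-b)[:2]),np.degrees(np.arctan2(*(a-b)[1::-1])))
e=[wray(*c,.173,pr) for c in((254,200),(363,200),(308,146),(308,254))]
print('lid',np.round(e,4),np.mean(e,0))
c=wray(272,110,.008,pr);d=wray(372,126,.008,pr);print(c,d,np.hypot(*(c-d)[:2]),np.degrees(np.arctan2(*(c-d)[1::-1]))-90)
E
```

```text
[0.56467826 0.33441265 0.205     ] [0.4916151  0.29967299 0.205     ] [0.52814668 0.31704282 0.205     ] 0.08090160176035031 25.42988537472508
lid [[0.5079 0.3616 0.173 ]
 [0.5527 0.2751 0.173 ]
 [0.5726 0.3405 0.173 ]
 [0.4846 0.2953 0.173 ]] [0.52944209 0.31814151 0.173     ]
[0.58298072 0.40190792 0.008     ] [0.62457645 0.27700979 0.008     ] 0.13164250121165638 18.419680287712524
```

Lid bar is at wrist px (309,161)–(306,258), length 81 mm (84 expected), yaw about 26°. I'll go lower and take one close look.

Emit:
move_arm --deltas '[[[0.005, -0.0065, 0.0625, 0.01, -1], [0.005, -0.0065, 0.125, 0.01, -1], [0.005, -0.0065, 0.125, 0.01, -1], [0.005, -0.0065, 0.125, 0.01, -1], [0.005, -0.0065, 0.125, 0.01, -1]]]'

```text
clock: 2.95
position: [0.5305, 0.3173, 0.2635]
ee_rot: [-0.001, 0.974, 0.228, 0.004]
contact_force: [-0.5, -0.1, 0.5]
width: 0.0853
gripper_force: 0.0
```

```bash
python3 - <<'E'
from h import *
p,R,s=tool();a=cam('wrist');np.savez('w2p.npz',p=p,R=R);save(np.clip(a*1.3,0,255).astype('uint8'),'w2.png')
plan((.528,.315,.187),26.5)
E
```

```text
clock 3.0 pos [0.5306 0.3174 0.2636] yaw 26.32 q6 1.5381660309255913 -> row [-0.005   0.0012  0.0958] -0.0015
```

View pics/w2.png

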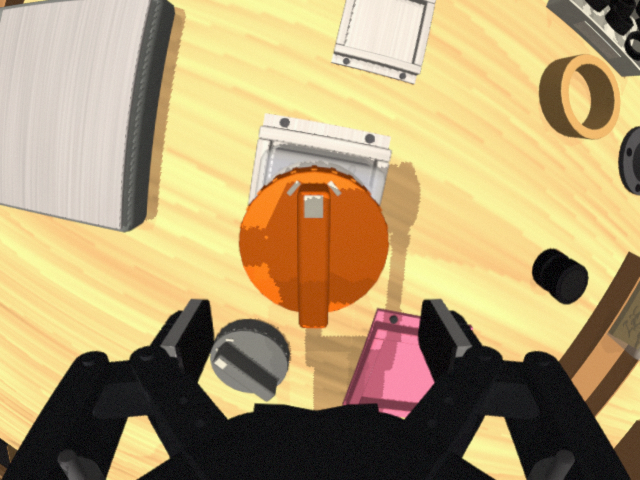

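```bash
python3 - <<'E'
from h import *
z=np.load('w2p.npz');pr=(z['p'],z['R'])
for v in (185,189,194):
  a=wray(314,v,.205,pr);b=wray(313.5,327,.205,pr)
  print(a,b,(a+b)/2,np.hypot(*(a-b)[:2]),np.degrees(np.arctan2(*(a-b)[1::-1])))
e=[wray(*c,.173,pr) for c in((239,242),(388,242))]
print('lid',np.round(e,4),np.mean(e,0))
c=wray(263,116,.008,pr);d=wray(391,136,.008,pr);print(c,d,np.hypot(*(c-d)[:2]),np.degrees(np.arctan2(*(c-d)[1::-1]))-90)
R=pr[1];print('bar mid in tool', R.T@((a+b)/2-pr[0]))
plan((.529,.317,.187),26.3)
E
```

```text
[0.56872548 0.33763269 0.205     ] [0.49122558 0.29981274 0.205     ] [0.52997553 0.31872271 0.205     ] 0.08623562485604296 26.01237669313793
[0.56678524 0.33667607 0.205     ] [0.49122558 0.29981274 0.205     ] [0.52900541 0.3182444  0.205     ] 0.08407239522921699 26.00638309045701
[0.56434966 0.33547533 0.205     ] [0.49122558 0.29981274 0.205     ] [0.52778762 0.31764403 0.205     ] 0.08135693918876974 25.998474568071828
lid [[0.5091 0.363  0.173 ]
 [0.5521 0.2758 0.173 ]] [0.53060685 0.31937117 0.173     ]
[0.58279285 0.40472252 0.008     ] [0.62409331 0.27483543 0.008     ] 0.136295216970486 17.639207017413753
bar mid in tool [-0.00266393 -0.00154398  0.0584371 ]
clock 3.0 pos [0.5306 0.3174 0.2636] yaw 26.32 q6 1.5381660309255913 -> row [-0.0027 -0.0004  0.0958] 0.0002
```

Emit:
move_arm --deltas '[[[-0.002, -0.001, 0.05, 0, -1], [-0.002, -0.001, 0.08, 0, -1], [-0.002, -0.001, 0.08, 0, -1], [-0.002, -0.001, 0.08, 0, -1], [-0.002, -0.001, 0.08, 0, -1]]]'

```text
clock: 3.5
position: [0.5283, 0.3176, 0.1984]
ee_rot: [-0.0, 0.974, 0.228, 0.003]
contact_force: [0.0, 0.1, 0.9]
width: 0.0854
gripper_force: 0.0
```

```bash
python3 - <<'E'
from h import *
plan((.529,.3178,.186),26)
E
```

```text
clock 3.5 pos [0.5283 0.3176 0.1984] yaw 26.35 q6 1.5394479972094417 -> row [0.0009 0.0001 0.0155] 0.0029
```

Emit:
move_arm --deltas '[[[0.001, 0, 0.013, 0, -1], [0.001, 0, 0.013, 0, -1], [0.001, 0, 0.013, 0, 1], [0.001, 0, 0.013, 0, 1], [0.001, 0, 0.013, 0, 1], [0.001, 0, 0.013, 0, 1], [0.001, 0, 0.013, 0, 1], [0.001, 0, 0.013, 0, 1], [0.001, 0, 0.013, 0, 1], [0.001, 0, 0.013, 0, 1]]]' --squeeze 25

```text
clock: 4.5
position: [0.5272, 0.3171, 0.1852]
ee_rot: [-0.0, 0.974, 0.228, 0.0]
contact_force: [0.5, 0.3, 1.3]
width: 0.0176
gripper_force: 27.7
```

```bash
python3 - <<'E'
from h import *
plan((.529,.3178,.186),26);s=manip.get_state();print(s['contact_force'],s['moment'],s['width'],s['gripper_force'])
E
```

```text
clock 4.5 pos [0.5272 0.3171 0.1852] yaw 26.35 q6 1.53950744005298 -> row [ 0.0024  0.0002 -0.001 ] 0.0029
[0.50618619 0.29770642 1.30235352] [-0.00798164  0.01017178  0.00343861] 0.017566891780171685 27.70409345626831
```

Emit:
move_arm --deltas '[[[0, 0, 0, -0.05, 1], [0, 0, 0, -0.1, 1], [0, 0, 0, -0.15, 1], [0, 0, 0, -0.2, 1], [0, 0, 0, -0.25, 1], [0, 0, 0, -0.3, 1], [0, 0, 0, -0.3, 1]]]'

```text
clock: 5.2
position: [0.5272, 0.3172, 0.1852]
ee_rot: [0.0, 0.856, 0.518, 0.0]
contact_force: [0.1, 0.6, 0.4]
width: 0.0176
gripper_force: 27.8
```

```bash
python3 - <<'E'
from h import *
plan((.529,.3178,.186),98.8);s=manip.get_state();print(s['contact_force'],s['moment'],s['width'],s['gripper_force'])
E
```

```text
clock 5.2 pos [0.5272 0.3172 0.1852] yaw 62.34 q6 0.9112611835763152 -> row [ 0.0017  0.0016 -0.001 ] -0.3038
[0.11702024 0.56783001 0.44725783] [0.00331342 0.01893464 0.01009789] 0.01756125250293013 27.776429057121277
```

Smooth, with no forces. I'll finish the turn, then open to let the lid fall.

Emit:
move_arm --deltas '[[[0, 0, 0, -0.05, 1], [0, 0, 0, -0.1, 1], [0, 0, 0, -0.15, 1], [0, 0, 0, -0.2, 1], [0, 0, 0, -0.25, 1], [0, 0, 0, -0.304, 1], [0, 0, 0, -0.304, 1], [0, 0, 0, -0.304, 1], [0, 0, 0, -0.304, -0.2], [0, 0, 0, -0.304, -0.2], [0, 0, 0, -0.304, -0.2], [0, 0, 0, -0.304, -0.2]]]'

```text
clock: 6.4
position: [0.5272, 0.3171, 0.1852]
ee_rot: [0.0, 0.651, 0.759, 0.0]
contact_force: [0.7, -0.1, -0.1]
width: 0.0513
gripper_force: 0.0
```

```bash
python3 - <<'E'
from h import *
p,R,s=tool();a=cam('wrist');np.savez('w3p.npz',p=p,R=R);b=cam('side')
f=lambda im,x,y,w,h:cv2.resize(im[y:y+h,x:x+w],(400,300),interpolation=cv2.INTER_CUBIC)
m=np.hstack([f(a,0,0,640,480),f(b,250,110,140,105)])
save(np.clip(m*1.3,0,255).astype('uint8'),'m3.png')
plan((.529,.3178,.1735),98.8);s=manip.get_state();print(s['contact_force'],s['moment'],s['width'],s['gripper_force'])
E
```

```text
clock 6.5 pos [0.5271 0.3171 0.1851] yaw 98.81 q6 0.2748284403909185 -> row [0.0005 0.0024 0.0145] 0.0001
[-0.4699663  -0.0619198   0.53294153] [ 0.0023797  -0.00509838 -0.0104414 ] 0.05112532432454579 0.0
```

View pics/m3.png

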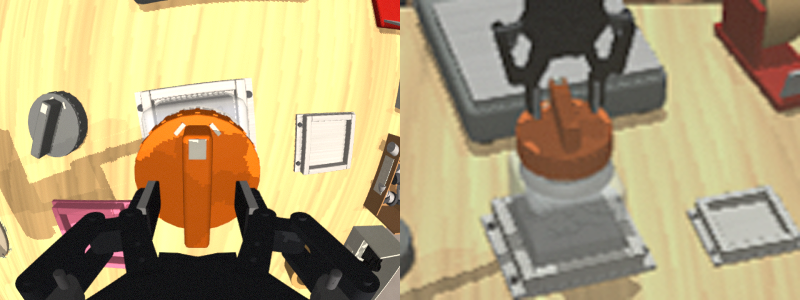

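```bash
python3 - <<'E'
from h import *
z=np.load('w3p.npz');pr=(z['p'],z['R'])
for h in(.205,.1925):
  a=wray(198*1.6,137*1.6,h,pr);b=wray(197*1.6,247*1.6,h,pr)
  print(h,(a+b)/2,np.hypot(*(a-b)[:2]),np.degrees(np.arctan2(*(a-b)[1::-1])))
  e=[wray(u*1.6,172*1.6,h-.032,pr) for u in(135,260)];print('lid dia',np.hypot(*(e[0]-e[1])[:2]),np.mean(e,0))
c=wray(137*1.6,92*1.6,.008,pr);d=wray(255*1.6,80*1.6,.008,pr);print(np.degrees(np.arctan2(*(c-d)[1::-1])), np.hypot(*(c-d)[:2]))
S=lambda u,v:(250+(u-400)*.35,110+v*.35)
print('side: bar arrow end top', S(556,80), [proj('side',(.529-.006,.3178+.041,h)) for h in(.205,.1925)],S(570,145),[proj('side',(.529+.006,.3178-.041,h)) for h in(.205,.1925)])
E
```

```text
0.205 [0.52561225 0.32552976 0.205     ] 0.0741074038178252 98.35834729419797
lid dia 0.08933356801295221 [0.52522081 0.32839327 0.173     ]
0.1925 [0.52673177 0.31832136 0.1925    ] 0.08204869738916705 98.35834729419796
lid dia 0.09684570015144944 [0.52606641 0.32297744 0.1605    ]
-165.39092688625243 0.1618352206771451
side: bar arrow end top (304.6, 138.0) [array([305.17476048, 132.84647726]), array([305.2108439 , 136.49612067])] (309.5, 160.75) [array([310.3774302 , 150.12330369]), array([310.37639535, 153.80473693])]
```

The lid fell: its bar length and diameter match the 12.5 mm lower height, and it is at about 82° to the jar. I'll lower and regrip more firmly.

Emit:
move_arm --deltas '[[[0.001, 0, 0.0133, 0, -0.2], [0.001, 0, 0.0133, 0, -0.2], [0.001, 0, 0.0133, 0, 1], [0.001, 0, 0.0133, 0, 1], [0.001, 0, 0.0133, 0, 1], [0.001, 0, 0.0133, 0, 1], [0.001, 0, 0.0133, 0, 1]]]' --squeeze 60

```text
clock: 7.2
position: [0.5271, 0.3179, 0.1745]
ee_rot: [0.0, 0.651, 0.759, 0.0]
contact_force: [0.0, 0.5, 0.7]
width: 0.017
gripper_force: 58.6
```

```bash
python3 - <<'E'
from h import *
plan((.529,.3178,.1685),16);s=manip.get_state();print(s['contact_force'],s['moment'],s['width'],s['gripper_force'])
E
```

```text
clock 7.2 pos [0.5271 0.3179 0.1745] yaw 98.82 q6 0.2757913532227039 -> row [-0.0005  0.0023  0.0075] 0.6902
[0.04256092 0.48207299 0.66705178] [ 0.0731793  -0.00607564  0.02219438] 0.016976483899918477 58.63738417625427
```

Emit:
move_arm --deltas '[[[0, 0, 0.0005, 0.05, 1], [0, 0, 0.0011, 0.1, 1], [0, 0, 0.0016, 0.15, 1], [0, 0, 0.0022, 0.2, 1], [0, 0, 0.0027, 0.25, 1], [0, 0, 0.0033, 0.3, 1], [0, 0, 0.0038, 0.35, 1], [0, 0, 0.0038, 0.35, 1]]]'

```text
clock: 8.0
position: [0.5276, 0.3182, 0.1723]
ee_rot: [0.0, 0.88, 0.476, 0.001]
contact_force: [0.8, -0.3, 3.1]
width: 0.017
gripper_force: 59.3
```

```bash
python3 - <<'E'
from h import *
plan((.529,.3178,.1685),16);s=manip.get_state();print(s['contact_force'],s['moment'],s['width'],s['gripper_force'])
E
```

```text
clock 8.0 pos [0.5276 0.3182 0.1723] yaw 56.82 q6 1.0088937319877953 -> row [0.0005 0.0017 0.0048] 0.3402
[ 0.79786329 -0.31407938  3.13013509] [ 0.00294285 -0.05912261 -0.16065601] 0.017000575236013823 59.26169693470001
```

Emit:
move_arm --deltas '[[[0, 0, 0.0005, 0.05, 1], [0, 0, 0.0011, 0.1, 1], [0, 0, 0.0016, 0.15, 1], [0, 0, 0.0022, 0.2, 1], [0, 0, 0.0027, 0.25, 1], [0, 0, 0.0033, 0.3, 1], [0, 0, 0.0033, 0.3, 1]]]'

```text
clock: 8.7
position: [0.5271, 0.318, 0.169]
ee_rot: [-0.0, 0.983, 0.182, 0.0]
contact_force: [-0.2, -0.1, 2.3]
width: 0.017
gripper_force: 59.0
```

```bash
python3 - <<'E'
from h import *
plan((.529,.3178,.1685),16);s=manip.get_state();print(s['contact_force'],s['moment'],s['width'],s['gripper_force'])
E
```

```text
clock 8.7 pos [0.5271 0.318  0.169 ] yaw 20.95 q6 1.635052425477734 -> row [0.0021 0.0011 0.0006] 0.0412
[-0.20755738 -0.12549517  2.3290793 ] [ 0.00277148  0.03604658 -0.11048167] 0.017031410046877124 59.00075376033783
```

Now the last few degrees, in small steps with torque checks.

Emit:
move_arm --deltas '[[[0, 0, 0.0002, 0.015, 1], [0, 0, 0.0003, 0.03, 1], [0, 0, 0.0005, 0.042, 1], [0, 0, 0.0005, 0.042, 1]]]'

```text
clock: 9.1
position: [0.5276, 0.3179, 0.169]
ee_rot: [0.0, 0.99, 0.138, 0.001]
contact_force: [0.3, -0.2, 5.4]
width: 0.0172
gripper_force: 59.4
```

```bash
python3 - <<'E'
from h import *
plan((.529,.3178,.1685),16);s=manip.get_state();print(s['contact_force'],s['moment'],s['width'],s['gripper_force'])
E
```

```text
clock 9.1 pos [0.5276 0.3179 0.169 ] yaw 15.9 q6 1.7231162615240285 -> row [0.0017 0.0006 0.0006] -0.0008
[ 0.2770885  -0.16599767  5.42619618] [-0.14323817 -0.02795132  0.07112409] 0.017201849981648823 59.406976103782654
```

Emit:
move_arm --deltas '[[[0, 0, 0, 0.01, 1], [0, 0, 0, 0.02, 1], [0, 0, 0, 0.02, 1], [0, 0, 0, 0.02, 1]]]'

```text
clock: 9.5
position: [0.5277, 0.3178, 0.169]
ee_rot: [0.0, 0.993, 0.118, 0.001]
contact_force: [1.8, 0.2, 5.2]
width: 0.0168
gripper_force: 59.4
```

```bash
python3 - <<'E'
from h import *
plan((.529,.3178,.1685),16);s=manip.get_state();print(s['contact_force'],s['moment'],s['width'],s['gripper_force'])
E
```

```text
clock 9.5 pos [0.5277 0.3178 0.169 ] yaw 13.56 q6 1.7641672526729844 -> row [0.0015 0.0004 0.0006] -0.0203
[1.81546637 0.16397406 5.22069101] [-0.12826309 -0.04079097  0.36757939] 0.01680332260295375 59.42080020904541
```

Emit:
move_arm --deltas '[[[0, 0, 0, 0, 1], [0, 0, 0, 0, 1], [0, 0, 0, 0.01, 1], [0, 0, 0, 0.018, 1], [0, 0, 0, 0.018, 1], [0, 0, 0, 0.018, 1]]]' --squeeze 90

```text
clock: 10.1
position: [0.5279, 0.3178, 0.1691]
ee_rot: [0.001, 0.995, 0.101, 0.001]
contact_force: [2.2, -0.2, 5.5]
width: 0.0165
gripper_force: 90.8
```

```bash
python3 - <<'E'
from h import *
plan((.529,.3178,.1685),16);s=manip.get_state();print(s['contact_force'],s['moment'],s['width'],s['gripper_force'])
E
```

```text
clock 10.1 pos [0.5279 0.3178 0.1691] yaw 11.63 q6 1.7987166864305377 -> row [0.0014 0.0002 0.0007] -0.0364
[ 2.21016858 -0.1519545   5.50228703] [-0.10539481 -0.06636607  1.71793864] 0.016488280559975043 90.8460795879364
```

Torque jumped to 1.7 N m near jar 0°, so the lid is at its stop. I'll relax the twist and lift gently.

Emit:
move_arm --deltas '[[[0, 0, 0, -0.008, 1], [0, 0, 0, -0.014, 1], [0, 0, 0, -0.014, 1], [0, 0, -0.005, -0.014, 1], [0, 0, -0.015, -0.014, 1], [0, 0, -0.03, -0.014, 1], [0, 0, -0.05, -0.014, 1], [0, 0, -0.05, -0.014, 1], [0, 0, -0.05, -0.014, 1]]]'

```text
clock: 11.0
position: [0.5264, 0.3178, 0.2087]
ee_rot: [-0.0, 0.994, 0.112, -0.0]
contact_force: [-0.3, -0.2, -6.7]
width: 0.0167
gripper_force: 89.1
```

```bash
python3 - <<'E'
from h import *
p,R,s=tool();a=cam('wrist');b=cam('side')
f=lambda im,x,y,w,h:cv2.resize(im[y:y+h,x:x+w],(400,300),interpolation=cv2.INTER_CUBIC)
save(np.clip(np.hstack([f(a,80,0,480,360),f(b,250,110,140,105)])*1.3,0,255).astype('uint8'),'m4.png')
plan((.475,-.211,.30),-2);s=manip.get_state();print(s['contact_force'],s['moment'],s['width'],s['gripper_force'])
E
```

```text
clock 11.1 pos [0.5259 0.3175 0.2076] yaw 12.89 q6 1.7756011427806322 -> row [-0.2098  0.6299 -0.1147] 0.1241
[ 0.87730279  0.009466   -6.55881653] [-0.01541692  0.05857387 -0.02341476] 0.016076391156297838 89.1470468044281
```

View pics/m4.png

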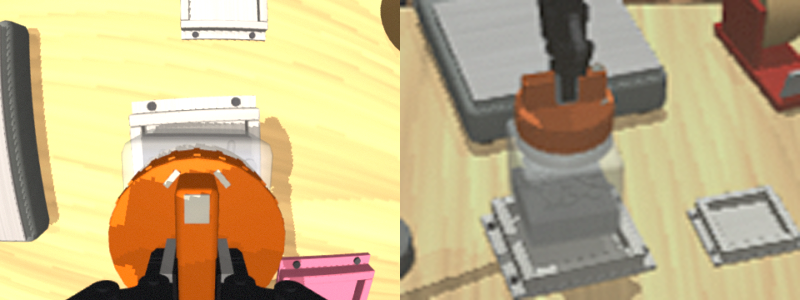

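The jar is lifted with the lid. The load is 6.6 N and it hangs upright and square with the bar. I'll carry it at moderate speed.

Emit:
move_arm --deltas '[[[0, 0, -0.03, 0, 1], [0, 0, -0.07, 0, 1], [-0.004, 0.012, -0.1, 0.005, 1], [-0.012, 0.036, -0.11, 0.01, 1], [-0.024, 0.072, -0.11, 0.02, 1], [-0.037, 0.111, -0.11, 0.03, 1], [-0.05, 0.15, -0.11, 0.04, 1], [-0.063, 0.189, -0.11, 0.05, 1], [-0.076, 0.228, -0.11, 0.06, 1], [-0.089, 0.267, -0.11, 0.07, 1], [-0.1, 0.3, -0.11, 0.075, 1], [-0.105, 0.315, -0.11, 0.08, 1]]]'

```text
clock: 12.3
position: [0.4993, 0.0502, 0.2949]
ee_rot: [0.001, 1.0, 0.027, -0.002]
contact_force: [-0.2, -0.2, -5.4]
width: 0.0165
gripper_force: 89.1
```

```bash
python3 - <<'E'
from h import *
plan((.475,-.211,.29),-1);s=manip.get_state();print(s['contact_force'],s['moment'],s['width'],s['gripper_force'])
E
```

```text
clock 12.3 pos [0.4993 0.0502 0.2949] yaw 3.1 q6 1.4801862587429067 -> row [-0.048   0.3244  0.007 ] 0.0341
[-0.21905498 -0.16040755 -5.43363533] [0.14223752 0.01056373 0.00164188] 0.016510309555512973 89.10719990730286
```

Emit:
move_arm --deltas '[[[-0.004, 0.025, 0.002, 0.005, 1], [-0.01, 0.064, 0.004, 0.01, 1], [-0.016, 0.105, 0.006, 0.015, 1], [-0.022, 0.145, 0.007, 0.02, 1], [-0.028, 0.187, 0.007, 0.025, 1], [-0.034, 0.229, 0.007, 0.03, 1], [-0.04, 0.27, 0.007, 0.034, 1], [-0.045, 0.303, 0.007, 0.034, 1], [-0.048, 0.32, 0.007, 0.034, 1], [-0.048, 0.324, 0.007, 0.034, 1], [-0.048, 0.324, 0.007, 0.034, 1], [-0.048, 0.324, 0.007, 0.034, 1]]]'

```text
clock: 13.5
position: [0.478, -0.2059, 0.2906]
ee_rot: [-0.001, 1.0, -0.006, -0.0]
contact_force: [-0.2, 0.0, -6.1]
width: 0.0163
gripper_force: 89.1
```

```bash
python3 - <<'E'
from h import *
plan((.475,-.2115,.172),-1);p,R,s=tool();a=cam('wrist');b=cam('side');np.savez('w5p.npz',p=p,R=R)
f=lambda im,x,y,w,h:cv2.resize(im[y:y+h,x:x+w],(400,300),interpolation=cv2.INTER_CUBIC)
save(np.clip(np.hstack([f(a,0,0,640,480),f(b,220,230,200,150)])*1.3,0,255).astype('uint8'),'m5.png')
print(s['contact_force'],s['moment'],s['width'])
E
```

```text
clock 13.5 pos [ 0.478  -0.2059  0.2906] yaw -0.71 q6 1.041693585898434 -> row [-0.0036  0.0073  0.1482] 0.0024
[-2.30496148e-01  4.70021471e-05 -6.12600297e+00] [ 0.0250666   0.02369491 -0.01855404] 0.016276845178332798
```

View pics/m5.png

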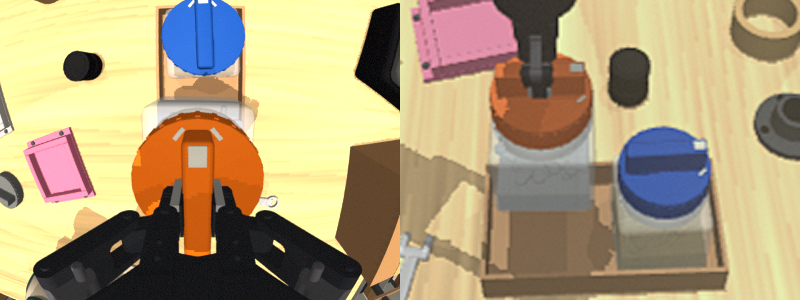

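```bash
python3 - <<'E'
from h import *
z=np.load('w5p.npz');pr=(z['p'],z['R'])
for u,v in((158,60),(243,60),(160,8),(242,8),(159,90)): print(u,v,wray(u*1.6,v*1.6,.045,pr))
E
```

```text
158 60 [ 0.58334503 -0.14292315  0.045     ]
243 60 [ 0.58207479 -0.28131131  0.045     ]
160 8 [ 0.67285946 -0.14705475  0.045     ]
242 8 [ 0.6720395  -0.28116214  0.045     ]
159 90 [ 0.53342411 -0.14316     0.045     ]
```

The wrist view agrees: tray midline at y ≈ -0.212, and the jar is square above the free half. I'll lower it.

Emit:
move_arm --deltas '[[[-0.003, 0.005, 0.015, 0, 1], [-0.003, 0.006, 0.04, 0, 1], [-0.003, 0.006, 0.07, 0, 1], [-0.003, 0.006, 0.1, 0, 1], [-0.003, 0.006, 0.12, 0, 1], [-0.003, 0.006, 0.135, 0, 1], [-0.003, 0.006, 0.14, 0, 1], [-0.003, 0.006, 0.14, 0, 1], [-0.003, 0.006, 0.14, 0, 1]]]'

```text
clock: 14.5
position: [0.4763, -0.2126, 0.1795]
ee_rot: [0.001, 1.0, -0.007, 0.001]
contact_force: [0.2, 0.2, -5.4]
width: 0.0164
gripper_force: 89.1
```

```bash
python3 - <<'E'
from h import *
plan((.475,-.2115,.166),-1);p,R,s=tool()
print(s['contact_force'],s['moment'],s['width'])
E
```

```text
clock 14.5 pos [ 0.4763 -0.2126  0.1795] yaw -0.76 q6 1.0308839920359427 -> row [-0.0016 -0.0014  0.0169] 0.002
[ 0.19180757  0.17766588 -5.43929794] [-0.04715883 -0.01380193 -0.0064315 ] 0.016403389648875378
```

Emit:
move_arm --deltas '[[[0, 0, 0.004, 0, 1], [0, 0, 0.008, 0, 1], [0, 0, 0.011, 0, 1], [0, 0, 0.013, 0, 1], [0, 0, 0.015, 0, 1], [0, 0, 0.0155, 0, 1], [0, 0, 0.0155, 0, 1]]]'

```text
clock: 15.2
position: [0.4756, -0.2123, 0.1663]
ee_rot: [0.0, 1.0, -0.007, -0.0]
contact_force: [0.4, -0.9, -6.0]
width: 0.0163
gripper_force: 89.2
```

```bash
python3 - <<'E'
from h import *
plan((.475,-.2115,.166),-1);p,R,s=tool()
print(s['contact_force'],s['moment'],s['width'])
E
```

```text
clock 15.2 pos [ 0.4756 -0.2123  0.1663] yaw -0.77 q6 1.0309445841182485 -> row [-0.0008 -0.001   0.0004] 0.0019
[ 0.372638   -0.88677609 -6.03951408] [-0.03216172  0.02906107  0.03081073] 0.016300778280548416
```

Not touching yet. I'll go on in 1 mm steps.

Emit:
move_arm --deltas '[[[0, 0, 0.001, 0, 1], [0, 0, 0.002, 0, 1], [0, 0, 0.002, 0, 1]]]'

```text
clock: 15.5
position: [0.4757, -0.2123, 0.1661]
ee_rot: [0.0, 1.0, -0.007, 0.001]
contact_force: [-1.6, 2.1, 5.0]
width: 0.0164
gripper_force: 90.8
```

Emit:
move_arm --deltas '[[[0, 0, 0.001, 0, 1], [0, 0, 0.001, 0, 1]]]'

```text
clock: 15.7
position: [0.4757, -0.2123, 0.166]
ee_rot: [0.0, 1.0, -0.007, 0.001]
contact_force: [-4.5, 1.9, 9.4]
width: 0.0165
gripper_force: 91.5
```

On the floor. I'll open and lift off.

Emit:
move_arm --deltas '[[[0, 0, -0.001, 0, 1], [0, 0, -0.001, 0, 0], [0, 0, -0.001, 0, -0.2], [0, 0, -0.001, 0, -0.2], [0, 0, -0.001, 0, -0.2], [0, 0, -0.02, 0, -0.2], [0, 0, -0.06, 0, -0.2], [0, 0, -0.11, 0, -0.2], [0, 0, -0.16, 0, -0.2], [0, 0, -0.18, 0, -0.2], [0, 0, -0.18, 0, -0.2]]]'

```text
clock: 16.8
position: [0.477, -0.2131, 0.3109]
ee_rot: [0.002, 1.0, -0.007, 0.003]
contact_force: [-0.1, -1.1, -0.3]
width: 0.0513
gripper_force: 0.0
```

```bash
python3 - <<'E'
from h import *
p,R,s=tool();a=cam('wrist');b=cam('side');np.savez('w6p.npz',p=p,R=R)
f=lambda im,x,y,w,h:cv2.resize(im[y:y+h,x:x+w],(400,300),interpolation=cv2.INTER_CUBIC)
save(np.clip(np.hstack([f(a,0,0,640,480),f(b,220,230,200,150)])*1.3,0,255).astype('uint8'),'m6.png')
print(s['contact_force'],s['position'],s['width'])
E
```

```text
[-0.0577811  -1.10809612 -0.25370899] [ 0.47704648 -0.21311797  0.31087677] 0.051334824383050245
```

View pics/m6.png

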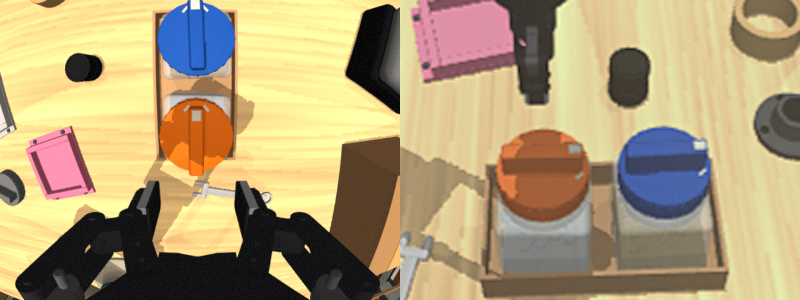

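The orange-lidded jar (side crop (545,205)) stands upright and square in the tray's free half, level with the blue one and clear of it. The gripper is clear and touches nothing.

```bash
python3 -c "
from rig import manip
print(manip.sign_off())"
```

```text
the job is handed in; nothing more can be done
None
```

I screwed the orange lid home in the nest, set the closed jar upright in the tray's free half with the gripper clear, and handed the job in at about 17 s; the sign-off gave no verdict.

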